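# Gauge an unmarked probe rod in the hole plate

## Task

Find the size of the unmarked steel probe rod that stands alone in the single block: starting at the tightest hole of the gauge and going on to the next wider one each time, press its foot lightly into the mouth of each hole, feel whether it goes through, and never force it. Lower it gently by hand all the way into the first hole that it passes, its collar down on the plate, and leave it standing there. Leave the other two rods, the beaker and the bottle as they are.

Things in the scene. Friction and masses are not known exactly. Their poses are not given: they have to be found in the camera images.
- rod_a: one of three unmarked steel probe rods, upright, 104 mm tall: round stem 70 mm long with bevelled foot (1.5 x 2 mm), collar 32 mm across, 4 mm thick, round grip head 24 mm across, 30 mm tall. Stems are 12, 15 and 18 mm thick; which rod has which is not told. Up to 0.24 kg. Origin: centre of the foot's end, z up the rod, collar underside at z = 70 mm. Stands by its collar in a block, with 2 to 5 mm side play
- rod_b: one of three unmarked steel probe rods, upright, 104 mm tall: round stem 70 mm long with bevelled foot (1.5 x 2 mm), collar 32 mm across, 4 mm thick, round grip head 24 mm across, 30 mm tall. Stems are 12, 15 and 18 mm thick; which rod has which is not told. Up to 0.24 kg. Origin: centre of the foot's end, z up the rod, collar underside at z = 70 mm. Stands by its collar in a block, with 2 to 5 mm side play
- rod_c: one of three unmarked steel probe rods, upright, 104 mm tall: round stem 70 mm long with bevelled foot (1.5 x 2 mm), collar 32 mm across, 4 mm thick, round grip head 24 mm across, 30 mm tall. Stems are 12, 15 and 18 mm thick; which rod has which is not told. Up to 0.24 kg. Origin: centre of the foot's end, z up the rod, collar underside at z = 70 mm. Stands by its collar in a block, with 2 to 5 mm side play
- holder: single aluminium block, 56 x 56 mm, 76 mm high, fixed, with one 22 mm through hole in which the rod to be gauged stands alone; origin at the centre of its underside, z up, the hole's axis is its z axis
- rack: longer aluminium block, 56 x 136 mm (long side along its y), 76 mm high, fixed, with two 22 mm holes at y = -40 and +40 mm in which the other two rods stand; origin at the centre of its underside, z up
- gauge: steel gauge, a bridge screwed to the bench: top plate 60 mm (x) by 220 mm (y), 8 mm thick, its top 85 mm above the bench, open beneath, an upright cheek at each end; a row of five round through holes along its y axis, 40 mm apart, from the tightest at its +y end to the widest at its -y end; origin at the centre of its underside, z up
- beaker: empty glass beaker, 70 mm across, 95 mm tall, standing on the bench; origin at the centre of its underside; not part of the job
- wash_bottle: white plastic bottle with a cap, 68 mm across, about 150 mm tall, standing on the bench; origin at the centre of its underside; not part of the job
- hole_1 (a point): hole 1 of 5 in the gauge, 10 mm across, the tightest; the point is the centre of its mouth, in the plate's top face, z up. A rod that fits has 1 mm of play in all; one too thick by 2 mm stops with its foot at most 2 mm down
- hole_2 (a point): hole 2 of 5 in the gauge, 13 mm across; the point is the centre of its mouth, in the plate's top face, z up. A rod that fits has 1 mm of play in all; one too thick by 2 mm stops with its foot at most 2 mm down
- hole_3 (a point): hole 3 of 5 in the gauge, 16 mm across; the point is the centre of its mouth, in the plate's top face, z up. A rod that fits has 1 mm of play in all; one too thick by 2 mm stops with its foot at most 2 mm down
- hole_4 (a point): hole 4 of 5 in the gauge, 19 mm across; the point is the centre of its mouth, in the plate's top face, z up. A rod that fits has 1 mm of play in all; one too thick by 2 mm stops with its foot at most 2 mm down
- hole_5 (a point): hole 5 of 5 in the gauge, 22 mm across, the widest; the point is the centre of its mouth, in the plate's top face, z up. A rod that fits has 1 mm of play in all; one too thick by 2 mm stops with its foot at most 2 mm down
Things that resemble listed ones, but are neither listed nor needed, are in the scene too. Leave any orange look-alike of the rod_c alone.

How it is judged (in metres and radians):
On the way, in this order (a step that is already met when the one before it is completed fails the run):
1. the rod's foot is pressed (over 1 N) into the mouth of hole 1, within 4 mm of its centre (((horizontal distance between rod_a and hole_1 below 0.004 m and contact force between rod_a and gauge above 1 N and z of rod_a in the frame of hole_1 between -0.005 and 0.003 m) or (horizontal distance between rod_b and hole_1 below 0.004 m and contact force between rod_b and gauge above 1 N and z of rod_b in the frame of hole_1 between -0.005 and 0.003 m) or (horizontal distance between rod_c and hole_1 below 0.004 m and contact force between rod_c and gauge above 1 N and z of rod_c in the frame of hole_1 between -0.005 and 0.003 m))).
2. then it is tried in hole 2 the same way; a rod that passes there (12 mm) has its foot 3 mm down in it (((horizontal distance between rod_a and hole_2 below 0.004 m and z of rod_a in the frame of hole_2 below -0.003 m) or (horizontal distance between rod_b and hole_2 below 0.004 m and contact force between rod_b and gauge above 1 N and z of rod_b in the frame of hole_2 between -0.005 and 0.003 m) or (horizontal distance between rod_c and hole_2 below 0.004 m and contact force between rod_c and gauge above 1 N and z of rod_c in the frame of hole_2 between -0.005 and 0.003 m))).
3. then it is tried in hole 3; a 15 mm rod has its foot 3 mm down in it, a 12 mm rod is 20 mm down in hole 2 (((horizontal distance between rod_a and hole_2 below 0.004 m and z of rod_a in the frame of hole_2 below -0.02 m) or (horizontal distance between rod_b and hole_3 below 0.004 m and z of rod_b in the frame of hole_3 below -0.003 m) or (horizontal distance between rod_c and hole_3 below 0.004 m and contact force between rod_c and gauge above 1 N and z of rod_c in the frame of hole_3 between -0.005 and 0.003 m))).
4. then an 18 mm rod has its foot 3 mm down in hole 4; a 15 mm rod is 20 mm down in hole 3, a 12 mm rod 45 mm down in hole 2 (((horizontal distance between rod_a and hole_2 below 0.004 m and z of rod_a in the frame of hole_2 below -0.045 m) or (horizontal distance between rod_b and hole_3 below 0.004 m and z of rod_b in the frame of hole_3 below -0.02 m) or (horizontal distance between rod_c and hole_4 below 0.004 m and z of rod_c in the frame of hole_4 below -0.003 m))).
At the end, for the whole second after the job is handed in: The rod that stood alone stands released and still in the tightest hole it passes (12 mm in hole 2, 15 in 3, 18 in 4): foot within 3 mm of its axis and 68 mm or more below the plate's top, upright within 0.06 rad; the other rods within 10 mm of their places (((horizontal distance between rod_a and hole_2 below 0.003 m and z of rod_a in the frame of hole_2 below -0.068 m and angle between rod_a's own z axis and vertical below 0.06 rad and linear speed of rod_a below 0.02 m/s and contact force between the fingers and rod_a below 0.01 N and distance of each of rod_b, rod_c from where it was at the start of the episode below 0.01 m and horizontal distance between each of rod_b, rod_c and holder above 0.04 m) or (horizontal distance between rod_b and hole_3 below 0.003 m and z of rod_b in the frame of hole_3 below -0.068 m and angle between rod_b's own z axis and vertical below 0.06 rad and linear speed of rod_b below 0.02 m/s and contact force between the fingers and rod_b below 0.01 N and distance of each of rod_a, rod_c from where it was at the start of the episode below 0.01 m and horizontal distance between each of rod_a, rod_c and holder above 0.04 m) or (horizontal distance between rod_c and hole_4 below 0.003 m and z of rod_c in the frame of hole_4 below -0.068 m and angle between rod_c's own z axis and vertical below 0.06 rad and linear speed of rod_c below 0.02 m/s and contact force between the fingers and rod_c below 0.01 N and distance of each of rod_a, rod_b from where it was at the start of the episode below 0.01 m and horizontal distance between each of rod_a, rod_b and holder above 0.04 m))); the robot touches nothing.
It fails at once if a rod is forced: before its collar is down it bears on the gauge with more than 40 N ((contact force between rod_a and gauge above 40 N and z of rod_a in the frame of hole_3 above -0.066 m) or (contact force between rod_b and gauge above 40 N and z of rod_b in the frame of hole_3 above -0.066 m) or (contact force between rod_c and gauge above 40 N and z of rod_c in the frame of hole_3 above -0.066 m)).
It fails at once if a rod is slammed or pressed down hard: it bears on the gauge with more than 80 N (contact force between any of rod_a, rod_b, rod_c and gauge above 80 N).
It fails at once if a rod is dropped: it moves faster than 0.4 m/s with no finger on it ((linear speed of rod_a above 0.4 m/s and contact force between the fingers and rod_a below 0.01 N) or (linear speed of rod_b above 0.4 m/s and contact force between the fingers and rod_b below 0.01 N) or (linear speed of rod_c above 0.4 m/s and contact force between the fingers and rod_c below 0.01 N)).
It fails at once if one of the other two rods is disturbed by more than 10 mm ((distance of rod_a from where it was at the start of the episode above 0.01 m and horizontal distance between rod_b and holder below 0.03 m) or (distance of rod_a from where it was at the start of the episode above 0.01 m and horizontal distance between rod_c and holder below 0.03 m) or (distance of rod_b from where it was at the start of the episode above 0.01 m and horizontal distance between rod_a and holder below 0.03 m) or (distance of rod_b from where it was at the start of the episode above 0.01 m and horizontal distance between rod_c and holder below 0.03 m) or (distance of rod_c from where it was at the start of the episode above 0.01 m and horizontal distance between rod_a and holder below 0.03 m) or (distance of rod_c from where it was at the start of the episode above 0.01 m and horizontal distance between rod_b and holder below 0.03 m) or distance of each of rod_a, rod_b from where it was at the start of the episode above 0.01 m or distance of each of rod_a, rod_c from where it was at the start of the episode above 0.01 m or distance of each of rod_b, rod_c from where it was at the start of the episode above 0.01 m).
It fails at once if the beaker or the bottle is moved by more than 20 mm (distance of any of beaker, wash_bottle from where it was at the start of the episode above 0.02 m).
It also fails if it takes over 67 s, if anything falls off the work surface, if the arm or the gripper's body presses on something with over 40 N, if the wrist force passes 120 N, or if a joint passes its speed limit or range.

## Robot

A 6-joint arm with a two-finger parallel gripper is mounted at the origin on the work surface. World frame = base frame: x ahead of the robot, y to its left, z up, the work surface at z = 0. Lengths are in mm, angles in rad, forces in N, time in s.
With the tool pointing down it reaches from about 275 to 750 mm from the base axis. Payload 10.2 kg.
Tool frame: the origin (TCP) lies between the finger pads; the fingertips stand 17 mm ahead of it and the grasp point (between the pads) lies 2 mm behind it (tips_ahead is the distance from the TCP to the fingertips, in mm); z points along the fingers, y is the line along which they close (so a half turn about z gives the same grasp; the last joint's range is limited). The gripper opens to 85 mm and grips with 20 to 120 N. Pads are 22 mm wide; open, the fingers measure 114 mm over their backs; the gripper's body (76 mm by 85 mm) begins 54 mm behind the grasp point. The pads swing forward as they close: fully open they stand 13 mm farther back than shut.
Start: joints at [-1.484, 0.313, 1.498, -0, 1.331, -0.223], TCP at [160.043, -500.018, 248.294] pointing down, gripper open.
Joint ranges: [-2.94, 2.94], [-0.97, 2.17], [0.19, 2.56], [-1.23, 4.37], [0.02, 3.11], [-2.88, 2.88]. Speed limits (rad/s): [2.39, 2.39, 3.01, 3.14, 3.14, 3.14].

## Interface

Orientations are given as a unit quaternion [w, x, y, z].
In Python, from rig import sense, capture, finish_job, boxes_of, tips_ahead gives the robot as it stands.
- The arm moves only by the tool drive_tool, never from a script. Its argument "commands" is text: rows parted by semicolons, each of 7 numbers parted by spaces: the shift along the world's x, y, z in units of 0.1 m (1.0 is 0.1 m), then the turn, a rotation vector about the world's x, y, z in units of pi/4 rad (1.0 is pi/4 rad), then the opening in per cent of the stroke, from 0 (shut) to 100 (fully open). A call has 1 to 20 rows; each row shifts and turns the commanded pose from where the row before left it; what a row does not reach is not made up. A row lasts 1/12 s, in which the tool goes at most 41.7 mm and 7.16 degrees, less where a joint would pass 70% of its speed; a pose out of reach is approached as far as the arm can. A call with a number of a shift or a turn outside -1 to 1 is refused whole. A call with a gripper value outside its range is refused whole. The fingers move at their own pace and stop on an object; "force" is the grip in N (left out, the last holds). Time passes only in rows, so rows that do not move let the fingers close. It gives the time, the measured TCP pose, the force, the opening and the grip force at its end, in the units of the state.
- sense(): the state, without advancing time (a new reading comes with each control period).
- capture(name): name is "scene" or "side" or "wrist"; returns a dict with "pixels" (384x512x3 uint8, blue, green, red), "fov_y" (degrees; the focal length in pixels is half the picture's height over the tangent of half this angle, whatever the lens; pixels are square), "cx", "cy" (the principal point, pixels), "position" and "attitude" of the camera in the world; the wrist camera has in their place "tool_from_camera" (4x4, takes a point from camera to tool coordinates, whose origin is the TCP and whose axes are the flange's). Camera axes: x right, y down, z forward; pixel columns grow to the right and rows downward; lengths in mm; the calibration is good to about 2 mm. The wrist camera is an equidistant fisheye: a pixel r from the principal point sees the ray r / f radians off the axis. A picture is of the moment at which its call begins: read the wrist's pose just before it. There is no depth.
- finish_job(): hands the job in; it is judged then, once.
Trained networks look in a picture, given as the dict that the camera call returned (one of the last four; its "shot" number tells which), for a name from the list of things; names that differ only in an ending like _2 or _b are one class to them, and where a whole thing is asked for, a point or a joint stands for the part that bears it (a point fixed in the world has none). Each returns a list of dicts, best first, with "confidence" (0 to 1); they miss things now and then, are a little off and sometimes report something else, mostly with a low value. They report only what shows in the picture. A call takes as long as a camera call. They do not tell look-alikes from the thing itself.
- boxes_of(picture, name): "position" ([column, row] in pixels, amid what is visible of it).
The state is a dict: "time_s": time; "joints": joint angles; "dq": joint speeds; "tau": joint torques, N m; "eef_pos": TCP position; "ee_rot": TCP orientation; "force": force on the tool from outside, world axes, zero at the start; "wrist_torque": the same for the moment, N m; "grip_width": opening from 0.0 (shut) to 1.0 (fully open); "grip_force": force on a finger pad.
Only numpy, scipy, OpenCV 4.12 (cv2) and the standard library are available. Lean on these libraries where they do the work, as an engineer would, in place of code of your own. Each camera call takes 0.05 s, during which the arm holds its last target. There are 200 camera calls.

## Working session

There is one attempt and no reset: what is moved stays moved. The work goes in short steps, Python scripts to look and compute and a tool call to move; the robot and the scene stay as the last step left them, time stands still between calls to the robot, and variables do not carry over. Pictures are saved under pics/ and viewed, at most 10 in all, crops included, and the job is handed in when it is done.

Besides the shell and the picture viewer there is one more tool, called after "Call:" as name(argument=value, ...) on one line, values as JSON. drive_tool: Moves the arm, as the interface text tells. Shifts and turns lie within -1 to 1; 1 stands for 0.1 m of shift or pi/4 rad of turn. Its arguments: {"type":"object","properties":{"commands":{"type":"string"},"force":{"type":"number"}},"required":["commands"]}

```bash
mkdir -p pics; ls; python3 - <<'E'
from rig import *
import cv2
s=sense();print(s['time_s'],s['eef_pos'],s['ee_rot'],s['force'],s['grip_width'])
ps=[]
for n in ["scene","side"]:
    p=capture(n);ps.append(p['pixels']);print(n,{k:v for k,v in p.items() if k!='pixels'})
    for o in ["rod_a","holder","rack","gauge","hole_1","beaker","wash_bottle"]:
        print(o,[(b['position'],round(b['confidence'],2)) for b in boxes_of(p,o)])
    cv2.imwrite(f'pics/{n}.png',cv2.resize(p['pixels'],(800,600),interpolation=cv2.INTER_CUBIC))
E
```

```text
pics
0.0 [ 160.02572401 -499.75981696  247.73163827] [-6.58870027e-04  9.88026434e-01  1.54283276e-01  4.43999777e-05] [ 0.20781578  0.9588165  -0.82078039] 0.9975594340539596
scene {'fov_y': 42.58606376627621, 'cx': 258.6156393036755, 'cy': 189.0532432610367, 'position': array([1684.1357973 ,  397.78950181, 1017.83236771]), 'attitude': array([-0.25394364,  0.53274272,  0.7202797 , -0.36454763]), 'shot': 1}
rod_a [([316.4, 225.7], 0.8), ([332.6, 200.9], 0.51), ([341.6, 190.6], 0.45), ([378.2, 239.7], 0.41)]
holder [([331.2, 221.3], 0.78), ([234.8, 189.3], 0.54)]
rack [([364.3, 256.2], 0.89)]
gauge [([233.8, 188.6], 0.9)]
hole_1 [([233.8, 193.8], 0.62)]
beaker [([171.2, 157.4], 0.67)]
wash_bottle [([111.6, 190.5], 0.84)]
side {'fov_y': 42.04651404221088, 'cx': 259.6421425928206, 'cy': 188.63870111717455, 'position': array([-438.29612088, 1102.86122322,  893.83278595]), 'attitude': array([ 0.17891919, -0.31408917,  0.8026176 , -0.47449015]), 'shot': 2}
rod_a [([228.7, 234.4], 0.81), ([196.7, 205.1], 0.76), ([163.4, 207.6], 0.59), ([212.4, 213.2], 0.49)]
holder [([215.3, 233.5], 0.96)]
rack [([156.6, 228.3], 0.63)]
gauge [([272.8, 190.1], 0.66)]
hole_1 [([274.9, 191.5], 0.89)]
beaker [([367.3, 167.8], 0.62), ([146.2, 219.8], 0.25)]
wash_bottle [([322.7, 145.2], 0.78), ([271.4, 186.1], 0.67), ([158.2, 226.9], 0.61)]
```

View pics/scene.png

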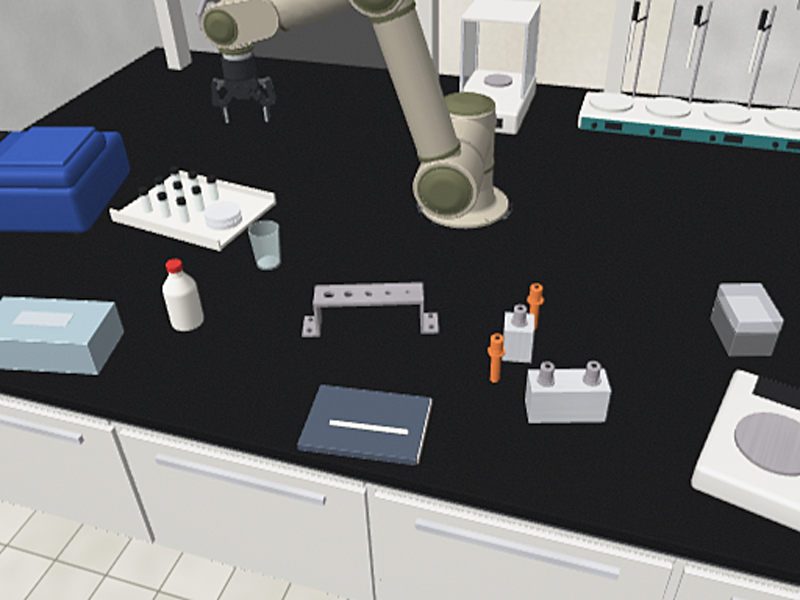

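View pics/side.png

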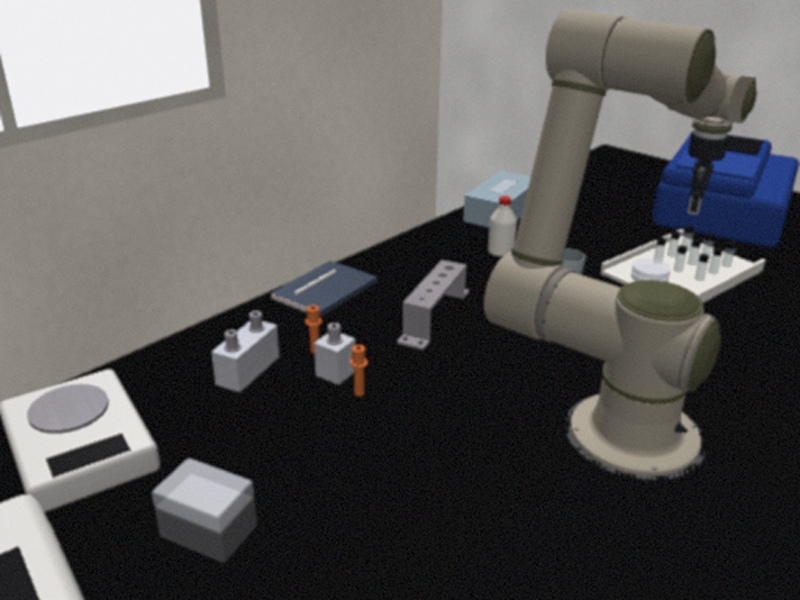

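The single block is at scene (519,335) in 800x600 pixels. Its steel rod head is at (520,309) in scene and (335,327) in side. The orange look-alikes stand on either side, at (536,288) and (496,340), and are to be avoided. The gauge holes run from the widest at (328,295) to the tightest at (406,292) in scene. The rack is at (567,395) with two rods.

```bash
cat > h.py <<'E'
import numpy as np,cv2
from scipy.spatial.transform import Rotation as R
def rot(q): return R.from_quat(np.roll(q,-1)).as_matrix()
def ray(p,uv):
    f=192/np.tan(np.radians(p['fov_y']/2))
    d=np.array([(uv[0]-p['cx'])/f,(uv[1]-p['cy'])/f,1]); return rot(p['attitude'])@d
def onz(p,uv,z):
    d=ray(p,uv);o=np.array(p['position']);return (o+d*(z-o[2])/d[2])[:2]
def wray(p,s,uv):
    f=192/np.tan(np.radians(p['fov_y']/2)); v=np.array([uv[0]-p['cx'],uv[1]-p['cy']]);r=np.hypot(*v);t=r/f
    d=np.r_[v/max(r,1e-9)*np.sin(t),np.cos(t)];T=np.array(p['tool_from_camera']);Rt=rot(s['ee_rot'])
    return s['eef_pos']+Rt@T[:3,3],Rt@T[:3,:3]@d
def wonz(p,s,uv,z):
    o,d=wray(p,s,uv);return (o+d*(z-o[2])/d[2])[:2]
def wproj(p,s,X):
    f=192/np.tan(np.radians(p['fov_y']/2));T=np.array(p['tool_from_camera']);Rt=rot(s['ee_rot'])
    o=s['eef_pos']+Rt@T[:3,3];c=(Rt@T[:3,:3]).T@(np.array(X,float)-o);t=np.arctan2(np.hypot(c[0],c[1]),c[2])
    return np.array([p['cx'],p['cy']])+f*t*c[:2]/max(np.hypot(c[0],c[1]),1e-9)
E
python3 - <<'E'
from h import *
from rig import *
k=1/1.5625
pts={'scene':{'rod':(520,309,110),'or1':(536,288,104),'or2':(496,340,104),'rk1':(547,367,110),'rk2':(593,367,110),'h5':(328,295,85),'h3':(367,293,85),'h1':(406,292,85),'beaker':(266,262,0),'bot':(187,322,0)},
'side':{'rod':(335,327,110),'or1':(358,350,104),'or2':(313,311,104),'rk1':(256,315,110),'rk2':(231,334,110),'h5':(453,268,85),'h3':(434,286,85),'h1':(420,305,85)}}
for n in pts:
    p=capture(n)
    for o,(u,v,z) in pts[n].items(): print(n,o,onz(p,(u*k,v*k),z).round(0))
E
```

```text
scene rod [533. 240.]
scene or1 [451. 257.]
scene or2 [627. 215.]
scene rk1 [679. 315.]
scene rk2 [657. 391.]
scene h5 [ 563. -142.]
scene h3 [535. -69.]
scene h1 [510.   6.]
scene beaker [ 382. -379.]
scene bot [ 630. -443.]
side rod [519. 243.]
side or1 [436. 263.]
side or2 [603. 224.]
side rk1 [665. 318.]
side rk2 [643. 395.]
side h5 [ 543. -145.]
side h3 [518. -50.]
side h1 [485.  34.]
```

Call:
drive_tool(commands="0.24 0.31 0.04 0 0 0 100;0.24 0.31 0.04 0 0 0 100;0.24 0.31 0.04 0 0 0 100;0.24 0.31 0.04 0 0 0 100;0.24 0.31 0.04 0 0 0 100;0.24 0.31 0.04 0 0 0 100;0.24 0.31 0.04 0 0 0 100;0.24 0.31 0.04 0 0 0 100;0.24 0.31 0.04 0 0 0 100;0.24 0.31 0.04 0 0 0 100;0.24 0.31 0.04 0 0 0 100;0.24 0.31 0.04 0 0 0 100;0.24 0.31 0.04 0 0 0 100;0.24 0.31 0.04 0 0 0 100;0 0 0 0 0 0 100;0 0 0 0 0 0 100")

```text
time_s: 2.23
eef_pos: [496.6, -64.7, 304.1]
ee_rot: [0.0, 0.988, 0.156, -0.0]
force: [-0.4, -0.5, -0.5]
grip_width: 0.998
grip_force: 0.0
```

```bash
python3 - <<'E'
from h import *
from rig import *
s=sense();p=capture("wrist");print(s['time_s'],s['eef_pos'],s['ee_rot'],s['dq'].round(3) if hasattr(s['dq'],'round') else s['dq'])
print({k:v for k,v in p.items() if k!='pixels'})
for o in ["rod_a","holder","gauge","hole_1"]:
    print(o,[(b['position'],round(b['confidence'],2)) for b in boxes_of(p,o)])
np.save('w1.npy',p['pixels'])
cv2.imwrite('pics/w1.png',cv2.resize(p['pixels'],(800,600),interpolation=cv2.INTER_CUBIC))
E
```

```text
2.2333 [496.60337816 -64.65765744 304.13252687] [ 9.94730020e-06  9.87765851e-01  1.55944277e-01 -7.38200220e-05] [-0.06  -0.017  0.029 -0.008 -0.002 -0.018]
{'fov_y': 65.70646984690485, 'cx': 259.37142317856797, 'cy': 186.48648668551252, 'tool_from_camera': array([[ 5.82050758e-04, -9.61479973e-01, -2.74874375e-01,
         6.92233461e+01],
       [ 9.99999731e-01,  6.82239482e-04, -2.68882820e-04,
        -5.29127527e-01],
       [ 4.46055597e-04, -2.74874144e-01,  9.61480112e-01,
        -1.26776091e+02],
       [ 0.00000000e+00,  0.00000000e+00,  0.00000000e+00,
         1.00000000e+00]]), 'shot': 5}
rod_a [([40.1, 131.6], 0.75), ([55.6, 76.3], 0.74), ([90.4, 20.7], 0.65), ([263.1, 137.7], 0.44)]
holder [([72.5, 77.0], 0.66), ([265.9, 134.8], 0.32)]
gauge [([266.8, 133.3], 0.71), ([492.8, 159.1], 0.31)]
hole_1 [([266.1, 136.4], 0.6)]
```

View pics/w1.png

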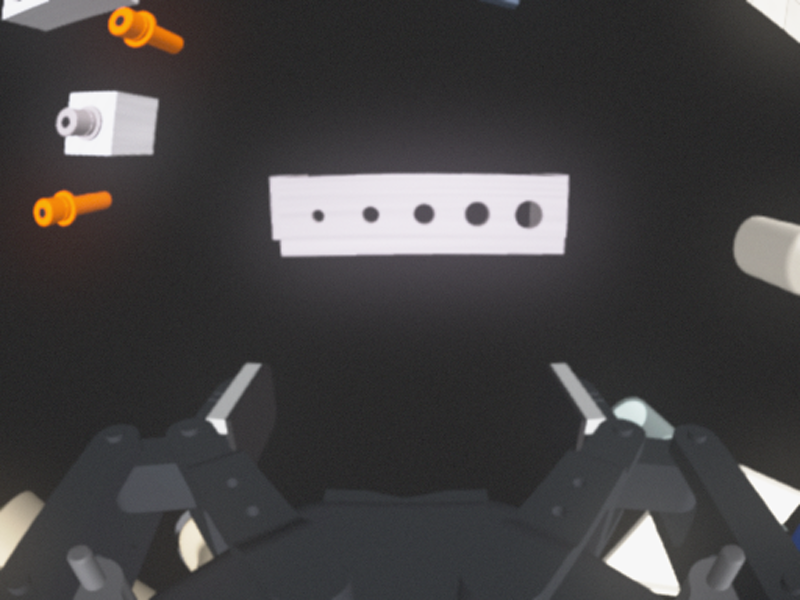

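The wrist view shows the gauge at centre, with its holes at x = 318, 370, 424, 477 and 529 and y ≈ 214, tightest at left. The steel rod in the single block is at (70,121), between two orange look-alikes at (124,22) and (45,212).

```bash
cat > w.py <<'E'
from h import *
from rig import *
def holes(p,s,approx):
    g=cv2.GaussianBlur(cv2.resize(cv2.cvtColor(p['pixels'],cv2.COLOR_BGR2GRAY),None,fx=4,fy=4,interpolation=cv2.INTER_CUBIC),(5,5),0)
    out=[]
    for X in approx:
        u=wproj(p,s,X)
        x,y=np.round(u*4+1.5).astype(int);m=g[max(y-45,0):y+45,max(x-45,0):x+45]
        b=(m<125).astype(np.uint8);n,l,st,c=cv2.connectedComponentsWithStats(b)
        ok=[i for i in range(1,n) if 60<st[i,4]<3000 and st[i,0]>0 and st[i,1]>0 and st[i,0]+st[i,2]<b.shape[1] and st[i,1]+st[i,3]<b.shape[0]]
        if not ok: out.append((np.nan,np.nan));continue
        i=min(ok,key=lambda i:np.hypot(*(c[i]-45)));cc=(c[i]+[max(x-45,0),max(y-45,0)]-1.5)/4
        out.append(wonz(p,s,cc,85))
    return np.array(out)
E
python3 - <<'E'
from w import *
s=sense();p=capture('wrist');k=1/1.5625
ap=[np.r_[wonz(p,s,(u*k-.2,v*k-.2),85),85] for u,v in [(318,215),(370,214),(424,214),(477,214),(529,214)]]
H=holes(p,s,ap);print(np.round(ap,1),H.round(1));print(np.linalg.norm(np.diff(H,axis=0),axis=1))
d=H[0]-H[4];print(np.degrees(np.arctan2(-d[0],d[1])))
for u,v in [(66,122),(124,20),(42,212)]: print(wonz(p,s,(u*k,v*k),110))
E
```

```text
[[ 504.4    5.8   85. ]
 [ 516.5  -31.8   85. ]
 [ 528.7  -70.2   85. ]
 [ 541.2 -108.2   85. ]
 [ 554.5 -146.5   85. ]] [[ 504.7    8.1]
 [ 517.4  -29.5]
 [ 530.   -67.3]
 [ 542.8 -105.1]
 [   nan    nan]]
[39.75165005 39.78577889 39.95217443         nan]
nan
[527.32934656 237.52100829]
[617.42070316 203.39571732]
[446.27153718 250.02984985]
```

Call:
drive_tool(commands="0.025 0.25 -0.06 0 0 0 100;0.025 0.25 -0.06 0 0 0 100;0.025 0.25 -0.06 0 0 0 100;0.025 0.25 -0.06 0 0 0 100;0.025 0.25 -0.06 0 0 0 100;0.025 0.25 -0.06 0 0 0 100;0.025 0.25 -0.06 0 0 0 100;0.025 0.25 -0.06 0 0 0 100;0.025 0.25 -0.06 0 0 0 100;0.025 0.25 -0.06 0 0 0 100;0.025 0.25 -0.06 0 0 0 100;0.025 0.25 -0.06 0 0 0 100;0 0 0 0 0 0 100;0 0 0 0 0 0 100;0 0 0 0 0 0 100")

```text
time_s: 3.78
eef_pos: [526.2, 233.0, 232.5]
ee_rot: [0.0, 0.988, 0.154, 0.0]
force: [0.4, -1.4, -0.3]
grip_width: 1.0
grip_force: 0.0
```

```bash
python3 - <<'E'
from w import *
s=sense();p=capture('wrist');print(s['time_s'],s['eef_pos'],s['dq'])
np.save('w2.npy',p['pixels'])
print(wproj(p,s,(527,238,110)),[b['position'] for b in boxes_of(p,'rod_a')])
cv2.imwrite('pics/w2.png',cv2.resize(p['pixels'],(800,600),interpolation=cv2.INTER_CUBIC))
E
```

```text
3.7833 [526.21209471 233.04246175 232.47542435] [-0.01146247 -0.00964376  0.00034309  0.00047326 -0.00018851  0.00152118]
[254.85325439 181.73914513] [[308.5, 91.5], [144.9, 12.5], [223.4, 9.4], [215.9, 236.5], [256.0, 172.8], [441.4, 242.1]]
```

View pics/w2.png

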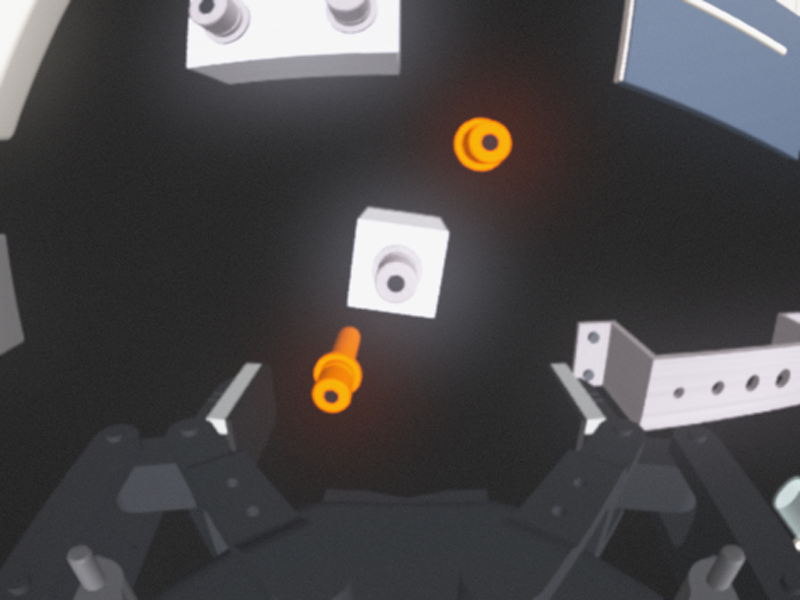

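The target is the steel rod in the single block, with the dark dot on its head at (396,283). The others are the orange rods at (332,396) and (489,143), which are look-alikes, and the two steel rods in the rack at (206,5) and (350,5). Only the first stands alone in a single block. I'll work out its position and confirm it in an enlarged crop.

```bash
python3 - <<'E'
from w import *
s=sense();p=capture('wrist');k=1/1.5625;print(s['eef_pos'])
g=cv2.cvtColor(p['pixels'],cv2.COLOR_BGR2GRAY);x0,y0=215,130
c=cv2.resize(p['pixels'][y0:y0+85,x0:x0+85],(595,595),interpolation=cv2.INTER_CUBIC);cv2.imwrite('pics/crop.png',c)
m=g[172:190,244:264]; b=(m<120).astype(np.uint8);ys,xs=np.nonzero(b);u=(xs.mean()+244,ys.mean()+172);print(u,b.sum())
print('rod',wonz(p,s,u,110))
for q in [(332,396),(489,143)]: print(wonz(p,s,(q[0]*k,q[1]*k),104))
# holder top corners
for q in [(357,219),(448,230),(435,317),(348,306)]: print('corner',wonz(p,s,(q[0]*k,q[1]*k),76))
E
```

```text
[526.30218137 232.83626209 232.72572343]
(np.float64(252.7058823529412), np.float64(181.0735294117647)) 68
rod [527.08241551 239.76113907]
[443.43801376 255.32163797]
[616.87243564 214.26535532]
corner [549.99643792 272.14134043]
corner [560.46203246 216.67747881]
corner [504.38061895 206.27689388]
corner [494.40569835 261.97773167]
```

View pics/crop.png

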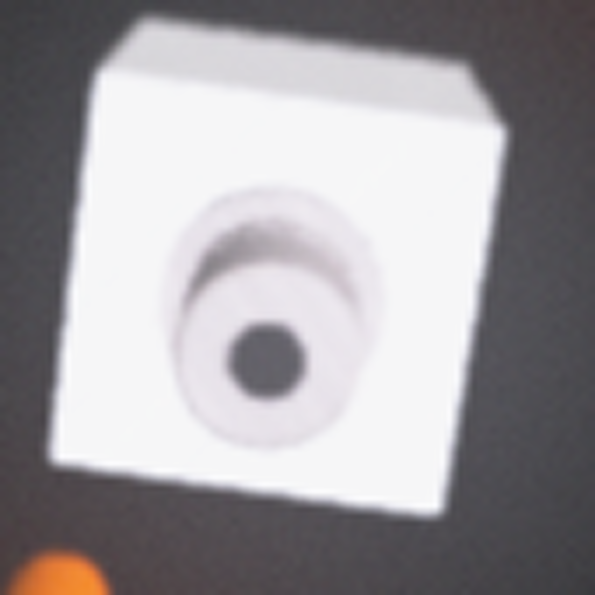

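The crop shows the plain steel rod standing in the square block, confirmed as the target. Descending.

Call:
drive_tool(commands="0.01 0.07 -0.3 0 0 0 100;0 0 -0.3 0 0 0 100;0 0 -0.3 0 0 0 100;0 0 -0.25 0 0 0 80;0 0 -0.14 0 0 0 60;0 0 0 0 0 0 60;0 0 0 0 0 0 60", force=30)

```text
time_s: 4.52
eef_pos: [527.3, 240.4, 103.6]
ee_rot: [0.0, 0.988, 0.154, -0.0]
force: [-0.1, 0.2, 0.2]
grip_width: 0.598
grip_force: 0.0
```

Call:
drive_tool(commands="0 0 0 0 0 0 0;0 0 0 0 0 0 0;0 0 0 0 0 0 0;0 0 0 0 0 0 0;0 0 0 0 0 0 0;0 0 0 0 0 0 0;0 0 0 0 0 0 0", force=50)

```text
time_s: 5.1
eef_pos: [527.8, 240.9, 105.0]
ee_rot: [0.0, 0.988, 0.154, 0.001]
force: [-1.0, -2.7, 6.7]
grip_width: 0.263
grip_force: 48.9
```

Call:
drive_tool(commands="0 0 0.1 0 0 0 0;0 0 0.2 0 0 0 0;0 0 0.2 0 0 0 0;0 0 0.2 0 0 0 0;0 0 0.2 0 0 0 0;0 0 0.1 0 0 0 0;0 0 0 0 0 0 0;0 0 0 0 0 0 0;0 0 0 0 0 0 0")

```text
time_s: 5.85
eef_pos: [526.5, 240.9, 202.0]
ee_rot: [0.0, 0.988, 0.154, -0.001]
force: [-0.6, -0.1, -3.3]
grip_width: 0.26
grip_force: 49.6
```

Call:
drive_tool(commands="-0.02 -0.15 0 0 0 0 0;-0.02 -0.25 0 0 0 0 0;-0.02 -0.25 0 0 0 0 0;-0.02 -0.25 0 0 0 0 0;-0.02 -0.15 0 0 0 0 0;0 -0.05 0 0 0 0 0;0 0 0 0 0 0 0;0 0 0 0 0 0 0;0 0 0 0 0 0 0")

```text
time_s: 6.6
eef_pos: [517.0, 131.9, 202.9]
ee_rot: [-0.0, 0.988, 0.155, -0.0]
force: [-0.4, -0.8, -2.6]
grip_width: 0.26
grip_force: 49.7
```

```bash
python3 - <<'E'
from w import *
s=sense();p=capture('wrist');print(s['eef_pos'],s['force'])
q=capture('side')
u=wproj(p,s,s['eef_pos']-[0,0,99]);print('foot pred',u,'H',holes(p,s,[(504.7,8.1,85),(517.4,-29.5,85),(530,-67.3,85),(542.8,-105.1,85)]))
a=cv2.resize(p['pixels'][100:260,170:350],None,fx=4.4,fy=3.7,interpolation=cv2.INTER_CUBIC)
a=cv2.resize(p['pixels'][90:270,150:390],(800,600),interpolation=cv2.INTER_CUBIC);cv2.imwrite('pics/w3.png',a)
E
```

```text
[516.96917854 131.85704998 202.91290601] [-0.42893474 -0.77907086 -2.57087223]
foot pred [260.16711962 192.08615758] H [[ 505.24885074    8.88410716]
 [ 517.98678665  -28.44319174]
 [ 530.70773316  -66.6755558 ]
 [ 543.03433436 -104.97133353]]
```

View pics/w3.png

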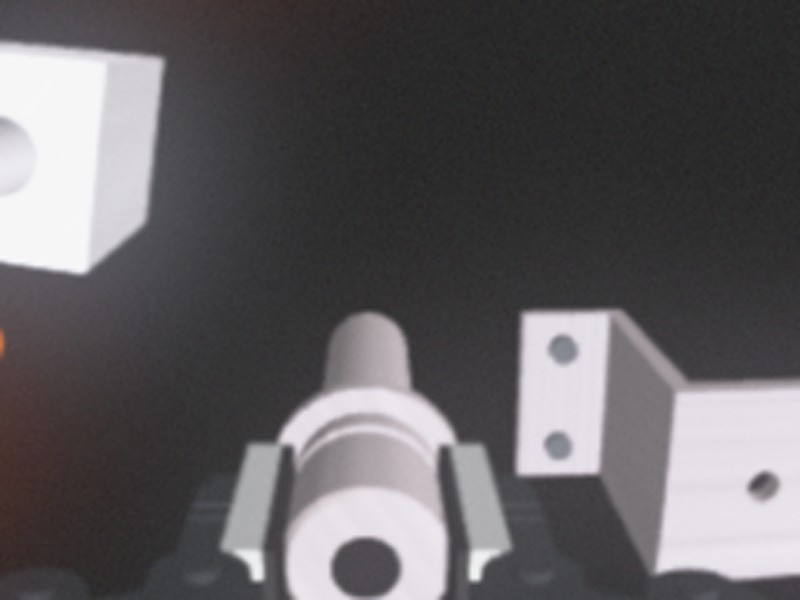

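The held rod's stem is clear against the bench, with its foot rim at about (368,312) in the crop and the stem about 76 crop pixels wide. I'll fit the foot's offset and the diameter.

```bash
python3 - <<'E'
from w import *
s=sense();p=capture('wrist')
g=cv2.GaussianBlur(cv2.cvtColor(p['pixels'],cv2.COLOR_BGR2GRAY).astype(np.float32),(3,3),0)
def edge(v,th):
    i=np.nonzero(v>th)[0];a,b=i[0],i[-1]
    return a-(v[a]-th)/(v[a]-v[a-1]), b+(v[b]-th)/(v[b]-v[b+1])
E=[]
for y in range(184,202,2): 
    r=g[y,235:290];E.append((y,)+tuple(235+np.array(edge(r,75))))
print(np.round(E,1)); c=g[170:200,260];i=np.nonzero(c>75)[0][0];print('top',170+i-(c[i]-75)/(c[i]-c[i-1]))
Rt=rot(s['ee_rot'])
th=np.linspace(0,2*np.pi,60,endpoint=False)
for r in (6,7.5,9):
    best=[]
    for dx in np.arange(-6,6.1,1):
        pts=[]
        for z,rr in [(99,r-1.5),(97,r)]+[(97-k,r) for k in range(4,60,4)]:
            pts+=[wproj(p,s,s['eef_pos']+Rt@[dx+rr*np.cos(t),rr*np.sin(t),z]) for t in th]
        m=np.zeros((384*8,512*8),np.uint8);h=None
        # union of consecutive hulls
        P=np.array(pts).reshape(-1,60,2)
        for a,b in zip(P[:-1],P[1:]): cv2.fillConvexPoly(m,cv2.convexHull((np.vstack([a,b])*8).astype(np.int32)),1)
        ys=np.nonzero(m.any(1))[0];o=[]
        for y in (188,194):
            x=np.nonzero(m[y*8])[0];o+=[x[0]/8,x[-1]/8] if len(x) else [0,0]
        print(r,dx,'top',ys[0]/8,np.round(o,1))
E
```

```text
[[184.  254.4 266. ]
 [186.  252.  268.9]
 [188.  250.1 270.6]
 [190.  249.  271.6]
 [192.  248.2 272.4]
 [194.  247.7 272.8]
 [196.  247.5 272.9]
 [198.  247.1 273.2]
 [200.  246.8 273.5]]
top 182.41200000047684
6 -6.0 top 192.875 [  0.    0.  255.9 264.2]
6 -5.0 top 191.625 [  0.    0.  254.4 265.8]
6 -4.0 top 190.375 [  0.    0.  253.5 266.6]
6 -3.0 top 189.125 [  0.    0.  253.  267.1]
6 -2.0 top 188.0 [259.  261.2 252.6 267.5]
6 -1.0 top 186.75 [255.8 264.4 252.4 267.6]
6 0.0 top 185.5 [254.2 265.8 252.4 267.8]
6 1.0 top 184.25 [253.4 266.8 252.2 268. ]
6 2.0 top 183.0 [252.8 267.4 252.1 268.1]
6 3.0 top 181.75 [252.5 267.6 252.  268.2]
6 4.0 top 180.5 [252.4 267.8 251.9 268.4]
6 5.0 top 179.25 [252.2 267.9 251.8 268.5]
6 6.0 top 178.125 [252.1 268.  251.6 268.6]
7.5 -6.0 top 191.0 [  0.    0.  253.  267.1]
7.5 -5.0 top 189.75 [  0.    0.  252.1 268. ]
7.5 -4.0 top 188.625 [  0.    0.  251.4 268.8]
7.5 -3.0 top 187.375 [256.4 263.8 250.9 269.2]
7.5 -2.0 top 186.125 [254.2 265.9 250.6 269.5]
7.5 -1.0 top 184.875 [252.9 267.2 250.5 269.6]
7.5 0.0 top 183.625 [252.  268.1 250.4 269.8]
7.5 1.0 top 182.375 [251.4 268.8 250.2 269.9]
7.5 2.0 top 181.125 [250.9 269.2 250.1 270.1]
7.5 3.0 top 179.875 [250.5 269.6 249.9 270.2]
7.5 4.0 top 178.75 [250.4 269.8 249.8 270.4]
7.5 5.0 top 177.5 [250.2 269.9 249.6 270.6]
7.5 6.0 top 176.25 [250.1 270.  249.5 270.8]
9 -6.0 top 189.125 [  0.    0.  250.6 269.4]
9 -5.0 top 188.0 [258.6 261.5 249.9 270.2]
9 -4.0 top 186.75 [254.8 265.4 249.4 270.8]
9 -3.0 top 185.5 [252.9 267.2 248.9 271.1]
9 -2.0 top 184.25 [251.4 268.8 248.8 271.4]
9 -1.0 top 183.0 [250.5 269.6 248.5 271.6]
9 0.0 top 181.75 [249.8 270.4 248.4 271.8]
9 1.0 top 180.5 [249.2 270.9 248.2 271.9]
9 2.0 top 179.25 [248.9 271.2 248.  272.1]
9 3.0 top 178.125 [248.6 271.5 247.9 272.4]
9 4.0 top 176.875 [248.5 271.8 247.8 272.5]
9 5.0 top 175.625 [248.4 271.9 247.5 272.8]
9 6.0 top 174.375 [248.1 272.1 247.4 273. ]
```

The stem fits 18 mm and the foot lies under the TCP to within 0.5 mm. Going to hole 1.

Call:
drive_tool(commands="-0.02 -0.15 0 0 0 0 0;-0.02 -0.25 0 0 0 0 0;-0.03 -0.3 0 0 0 0 0;-0.02 -0.25 0 0 0 0 0;-0.02 -0.2 0 0 0 0 0;-0.01 -0.08 -0.03 0 0 0 0;0 0 -0.04 0 0 0 0;0 0 -0.03 0 0 0 0;0 0 0 0 0 0 0;0 0 0 0 0 0 0;0 0 0 0 0 0 0")

```text
time_s: 7.67
eef_pos: [505.1, 8.8, 193.3]
ee_rot: [-0.0, 0.988, 0.155, 0.0]
force: [0.8, -0.4, -2.0]
grip_width: 0.264
grip_force: 49.7
```

```bash
python3 - <<'E'
from w import *
s=sense();p=capture('wrist');print(s['eef_pos'],s['force'],s['wrist_torque'])
print(holes(p,s,[(505,8.4,85),(517.6,-29.2,85),(530.2,-67,85),(543,-105,85)]))
cv2.imwrite('pics/w4.png',cv2.resize(p['pixels'][90:300,150:430],(800,600),interpolation=cv2.INTER_CUBIC))
E
```

```text
[505.14432589   8.82251235 193.33119453] [ 0.75282489 -0.43564129 -1.97338725] [0.02094172 0.01583255 0.0167955 ]
[[         nan          nan]
 [517.73497949 -29.19876996]
 [530.43274292 -66.72029014]
 [         nan          nan]]
```

View pics/w4.png

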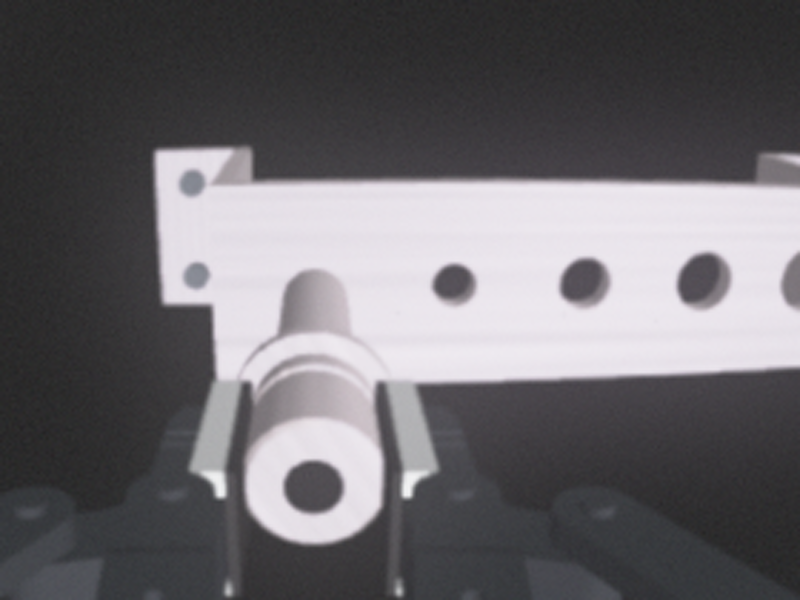

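The foot hovers over hole 1 at (315,285). Hole 2 is at (455,284) and hole 3 at (585,282). Lowering gently.

Call:
drive_tool(commands="0 0 -0.04 0 0 0 0;0 0 -0.03 0 0 0 0;0 0 -0.01 0 0 0 0;0 0 0 0 0 0 0;0 0 0 0 0 0 0")

```text
time_s: 8.13
eef_pos: [505.0, 8.0, 185.2]
ee_rot: [-0.0, 0.988, 0.154, -0.0]
force: [-1.3, 0.3, -2.1]
grip_width: 0.265
grip_force: 49.7
```

Call:
drive_tool(commands="0 0 -0.005 0 0 0 0;0 0 -0.005 0 0 0 0;0 0 0 0 0 0 0")

```text
time_s: 8.38
eef_pos: [505.0, 8.0, 184.3]
ee_rot: [-0.0, 0.988, 0.154, 0.0]
force: [-0.5, -0.4, -2.9]
grip_width: 0.258
grip_force: 49.7
```

Call:
drive_tool(commands="0 0 -0.005 0 0 0 0;0 0 -0.005 0 0 0 0;0 0 0 0 0 0 0")

```text
time_s: 8.63
eef_pos: [505.4, 8.0, 184.0]
ee_rot: [0.0, 0.988, 0.154, 0.001]
force: [-1.0, 0.6, 4.3]
grip_width: 0.261
grip_force: 50.3
```

Call:
drive_tool(commands="0 0 -0.005 0 0 0 0;0 0 0 0 0 0 0")

```text
time_s: 8.8
eef_pos: [505.6, 8.0, 183.9]
ee_rot: [0.0, 0.988, 0.154, 0.001]
force: [-2.4, 1.6, 8.0]
grip_width: 0.258
grip_force: 50.8
```

Hole 1 stops it at 10 N with the foot at plate level. Now hole 2.

Call:
drive_tool(commands="0 0 0.05 0 0 0 0;0 0 0.05 0 0 0 0;0.03 -0.09 0 0 0 0 0;0.037 -0.11 0 0 0 0 0;0.03 -0.1 0 0 0 0 0;0.03 -0.07 0 0 0 0 0;0 0 -0.03 0 0 0 0;0 0 -0.03 0 0 0 0;0 0 -0.01 0 0 0 0;0 0 0 0 0 0 0;0 0 0 0 0 0 0")

```text
time_s: 9.72
eef_pos: [517.6, -28.7, 185.7]
ee_rot: [-0.0, 0.988, 0.155, -0.0]
force: [-0.2, 0.4, -2.2]
grip_width: 0.26
grip_force: 49.7
```

Call:
drive_tool(commands="0 0 -0.01 0 0 0 0;0 0 -0.005 0 0 0 0;0 0 -0.005 0 0 0 0;0 0 0 0 0 0 0")

```text
time_s: 10.05
eef_pos: [517.8, -28.9, 184.0]
ee_rot: [-0.0, 0.988, 0.154, 0.0]
force: [0.1, 0.5, -1.4]
grip_width: 0.264
grip_force: 50.0
```

Call:
drive_tool(commands="0 0 -0.005 0 0 0 0;0 0 -0.005 0 0 0 0;0 0 0 0 0 0 0")

```text
time_s: 10.3
eef_pos: [518.2, -29.0, 183.9]
ee_rot: [0.0, 0.988, 0.154, 0.001]
force: [-0.3, 1.2, 6.6]
grip_width: 0.259
grip_force: 50.7
```

Hole 2 also stops it. Now hole 3.

Call:
drive_tool(commands="0 0 0.05 0 0 0 0;0 0 0.05 0 0 0 0;0.03 -0.09 0 0 0 0 0;0.037 -0.11 0 0 0 0 0;0.03 -0.1 0 0 0 0 0;0.03 -0.08 0 0 0 0 0;0 0 -0.03 0 0 0 0;0 0 -0.03 0 0 0 0;0 0 -0.01 0 0 0 0;0 0 0 0 0 0 0;0 0 0 0 0 0 0")

```text
time_s: 11.22
eef_pos: [530.4, -66.7, 185.7]
ee_rot: [-0.0, 0.988, 0.155, -0.0]
force: [0.2, 0.5, -2.4]
grip_width: 0.263
grip_force: 49.7
```

Call:
drive_tool(commands="0 0 -0.01 0 0 0 0;0 0 -0.005 0 0 0 0;0 0 -0.005 0 0 0 0;0 0 0 0 0 0 0")

```text
time_s: 11.55
eef_pos: [530.4, -66.9, 183.7]
ee_rot: [-0.0, 0.988, 0.154, -0.0]
force: [0.2, 0.5, -3.3]
grip_width: 0.26
grip_force: 49.7
```

Call:
drive_tool(commands="0 0 -0.005 0 0 0 0;0 0 -0.005 0 0 0 0;0 0 0 0 0 0 0")

```text
time_s: 11.8
eef_pos: [530.6, -67.2, 183.0]
ee_rot: [0.0, 0.988, 0.154, 0.0]
force: [0.3, -0.7, -1.1]
grip_width: 0.262
grip_force: 49.9
```

Foot about 1 mm into hole 3, on the bevel. Pressing slightly more to feel it.

Call:
drive_tool(commands="0 0 -0.005 0 0 0 0;0 0 -0.005 0 0 0 0;0 0 0 0 0 0 0")

```text
time_s: 12.05
eef_pos: [530.9, -67.1, 182.7]
ee_rot: [0.0, 0.988, 0.154, 0.001]
force: [-0.3, -0.7, 6.5]
grip_width: 0.264
grip_force: 50.5
```

Call:
drive_tool(commands="0 0 -0.005 0 0 0 0;0 0 0 0 0 0 0;0 0 0 0 0 0 0")

```text
time_s: 12.3
eef_pos: [531.0, -67.1, 182.6]
ee_rot: [0.001, 0.988, 0.154, 0.001]
force: [-1.2, -0.5, 7.1]
grip_width: 0.262
grip_force: 50.9
```

Hole 3 stops it about 1.3 mm down on the bevel. Now hole 4.

Call:
drive_tool(commands="0 0 0.05 0 0 0 0;0 0 0.06 0 0 0 0;0.03 -0.09 0 0 0 0 0;0.037 -0.11 0 0 0 0 0;0.03 -0.1 0 0 0 0 0;0.03 -0.08 0 0 0 0 0;0 0 -0.03 0 0 0 0;0 0 -0.03 0 0 0 0;0 0 -0.01 0 0 0 0;0 0 0 0 0 0 0;0 0 0 0 0 0 0")

```text
time_s: 13.22
eef_pos: [543.1, -104.6, 185.2]
ee_rot: [-0.0, 0.988, 0.155, -0.0]
force: [-0.1, -0.3, -2.9]
grip_width: 0.253
grip_force: 49.7
```

Call:
drive_tool(commands="0 0 -0.01 0 0 0 0;0 0 -0.01 0 0 0 0;0 0 -0.005 0 0 0 0;0 0 0 0 0 0 0")

```text
time_s: 13.55
eef_pos: [543.1, -104.9, 182.7]
ee_rot: [-0.0, 0.988, 0.154, -0.0]
force: [0.2, -0.0, -2.5]
grip_width: 0.258
grip_force: 49.7
```

Call:
drive_tool(commands="0 0 -0.005 0 0 0 0;0 0 -0.005 0 0 0 0;0 0 0 0 0 0 0")

```text
time_s: 13.8
eef_pos: [543.1, -105.0, 181.7]
ee_rot: [-0.0, 0.988, 0.154, -0.0]
force: [0.0, 0.3, -1.1]
grip_width: 0.262
grip_force: 49.7
```

Call:
drive_tool(commands="0 0 -0.005 0 0 0 0;0 0 -0.005 0 0 0 0;0 0 -0.005 0 0 0 0;0 0 -0.005 0 0 0 0;0 0 0 0 0 0 0")

```text
time_s: 14.22
eef_pos: [543.1, -105.0, 179.7]
ee_rot: [-0.0, 0.988, 0.154, -0.0]
force: [-0.4, 0.1, -2.9]
grip_width: 0.259
grip_force: 49.7
```

Passing freely. Lowering further.

Call:
drive_tool(commands="0 0 -0.01 0 0 0 0;0 0 -0.02 0 0 0 0;0 0 -0.02 0 0 0 0;0 0 -0.02 0 0 0 0;0 0 -0.02 0 0 0 0;0 0 -0.01 0 0 0 0;0 0 0 0 0 0 0;0 0 0 0 0 0 0")

```text
time_s: 14.88
eef_pos: [543.1, -105.0, 169.8]
ee_rot: [-0.0, 0.988, 0.154, -0.0]
force: [0.2, 0.3, -2.9]
grip_width: 0.26
grip_force: 49.7
```

Call:
drive_tool(commands="0 0 -0.02 0 0 0 0;0 0 -0.03 0 0 0 0;0 0 -0.03 0 0 0 0;0 0 -0.03 0 0 0 0;0 0 -0.03 0 0 0 0;0 0 -0.03 0 0 0 0;0 0 -0.03 0 0 0 0;0 0 0 0 0 0 0")

```text
time_s: 15.55
eef_pos: [543.0, -105.0, 149.1]
ee_rot: [-0.0, 0.988, 0.154, -0.0]
force: [0.1, 0.1, -2.3]
grip_width: 0.259
grip_force: 49.6
```

Call:
drive_tool(commands="0 0 -0.02 0 0 0 0;0 0 -0.03 0 0 0 0;0 0 -0.04 0 0 0 0;0 0 -0.04 0 0 0 0;0 0 -0.04 0 0 0 0;0 0 -0.04 0 0 0 0;0 0 -0.04 0 0 0 0;0 0 -0.03 0 0 0 0;0 0 -0.02 0 0 0 0;0 0 -0.01 0 0 0 0;0 0 0 0 0 0 0;0 0 0 0 0 0 0")

```text
time_s: 16.55
eef_pos: [543.2, -105.0, 118.9]
ee_rot: [-0.0, 0.988, 0.154, 0.0]
force: [-0.2, -0.4, -2.3]
grip_width: 0.26
grip_force: 49.6
```

Call:
drive_tool(commands="0 0 -0.01 0 0 0 0;0 0 -0.01 0 0 0 0;0 0 -0.005 0 0 0 0;0 0 0 0 0 0 0")

```text
time_s: 16.88
eef_pos: [543.1, -105.0, 116.2]
ee_rot: [-0.0, 0.988, 0.154, -0.0]
force: [0.0, -0.8, -3.0]
grip_width: 0.26
grip_force: 49.6
```

Call:
drive_tool(commands="0 0 -0.005 0 0 0 0;0 0 -0.005 0 0 0 0;0 0 -0.005 0 0 0 0;0 0 0 0 0 0 0")

```text
time_s: 17.22
eef_pos: [543.1, -105.0, 114.7]
ee_rot: [-0.0, 0.988, 0.154, -0.0]
force: [-0.4, 0.1, -1.6]
grip_width: 0.255
grip_force: 49.6
```

Call:
drive_tool(commands="0 0 -0.005 0 0 0 0;0 0 -0.005 0 0 0 0;0 0 -0.005 0 0 0 0;0 0 0 0 0 0 0")

```text
time_s: 17.55
eef_pos: [543.2, -105.1, 114.0]
ee_rot: [0.0, 0.988, 0.154, 0.0]
force: [-2.6, 0.5, 5.4]
grip_width: 0.261
grip_force: 50.6
```

The collar is seated. Easing the load, opening and retreating.

Call:
drive_tool(commands="0 0 0.005 0 0 0 27;0 0 0 0 0 0 32;0 0 0 0 0 0 40;0 0 0 0 0 0 60;0 0 0 0 0 0 60;0 0 0 0 0 0 60;0 0 0 0 0 0 60;0 0 0.1 0 0 0 60;0 0 0.2 0 0 0 60;0 0 0.3 0 0 0 60;0 0 0.3 0 0 0 60;0 0 0.2 0 0 0 60;0 0 0 0 0 0 60;0 0 0 0 0 0 60")

```text
time_s: 18.72
eef_pos: [543.4, -105.1, 225.1]
ee_rot: [0.001, 0.988, 0.154, 0.001]
force: [0.1, -0.1, -1.2]
grip_width: 0.602
grip_force: 0.0
```

```bash
python3 - <<'E'
from w import *
s=sense();p=capture('wrist');print(s['eef_pos'],s['force'],s['grip_width'])
print(wproj(p,s,(543,-105,119)))
a=p['pixels'][90:300,120:400];b=capture('side')['pixels'][140:245,190:330]
cv2.imwrite('pics/end.png',np.hstack([cv2.resize(a,(400,300)),cv2.resize(b,(400,300))]))
E
```

```text
[ 543.37508229 -105.08569816  225.1102233 ] [ 0.11391124 -0.05263879 -1.15165067] 0.6020682765387624
[259.64815781 190.21676362]
```

View pics/end.png

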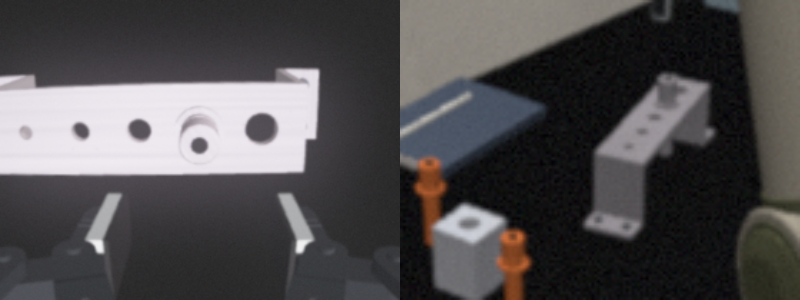

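The rod stands released with its collar on the plate in hole 4: left view (199,140), right view (667,90) with the stem visible below the plate. The orange rods are untouched.

```bash
python3 -c "
from rig import *
print(finish_job())"
```

```text
the job is handed in; nothing more can be done
None
```

The rod is 18 mm thick: holes 1, 2 and 3 stopped it under a light press, and it now stands released in hole 4 with its collar down on the plate. The job is handed in at about 19 s, and no verdict was returned.

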